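Lock the trimming turntable under a soil specimen

ROBOT

A 7-joint arm with a two-finger parallel gripper is mounted at the origin on a cart in front of the work surface, level with it; the furniture and walls round the work are solid. World frame = base frame: x ahead of the robot, y to its left, z up, the work surface at z = 0. Lengths are in mm, angles in rad, forces in N, time in s.
With the tool pointing down it reaches from about 400 to 875 mm from the base axis. Payload 4.4 kg.
Tool frame: the origin (TCP) lies at the very end of the fingers, on their centre line; the grasp point (between the pads) lies 19 mm behind it; z points along the fingers, y is the line along which they close (so a half turn about z gives the same grasp; the last joint's range is limited). The gripper opens to 85 mm and grips with 20 to 120 N. Pads are 22 mm wide; open, the fingers measure 114 mm over their backs; the gripper's body (76 mm by 85 mm) begins 54 mm behind the grasp point. The pads swing forward as they close: fully open they stand 13 mm farther back than shut.
Start: joints at [-1.391, 0.628, 0.038, 1.517, -0.027, 0.996, -0.02], TCP at [158.141, 630.483, 231.313] pointing down, gripper open.
Joint ranges: [-3.06, 3.06], [-0.37, 2.12], [-1.25, 1.32], [0.18, 2.47], [-1.1, 4.24], [0.23, 1.98], [-2.94, 2.94]. Speed limits (rad/s): [2.57, 2.57, 3.14, 3.14, 3.14, 3.14, 3.14].

INTERFACE

Orientations are given as [roll, pitch, yaw] about the fixed x, y, z axes, in that order (R = Rz(yaw) Ry(pitch) Rx(roll)).
In Python, from cell import sensors, get_image, camera_params, order gives the robot as it stands.
- The arm moves only by the shell command python3 -m inch 'ROWS' [OPENING]. ROWS is JSON, a list that holds one entry, the list of rows, each a list of 4 numbers: the shift along the tool's x, y, z in cm, then the turn about the tool's z in degrees. A call has 1 to 8 rows; each row is the pose to reach, as a shift and turn from the pose commanded when the call began, along the tool's axes at that moment; what a row does not reach only later rows make up. A row lasts 1/12 s, in which the tool goes at most 41.7 mm and 7.16 degrees, less where a joint would pass 70% of its speed; a pose out of reach is approached as far as the arm can. A call with a gripper value outside its range is refused whole. OPENING is the finger opening in cm, from 0 to 8.54, set as the call begins (- or left out, the last holds). The fingers move at their own pace and stop on an object; the grip force is fixed at half the most. Time passes only in rows, so rows that repeat a pose let the fingers close. It gives the time, the measured TCP pose, the force, the opening and the grip force at its end, in the units of the state.
- sensors.read_state(): the state, without advancing time (a new reading comes with each control period).
- get_image(name): name is "scene" or "side" or "wrist"; returns the picture (480x640x3 uint8, blue, green, red); there is no depth.
- camera_params(name): a dict with "mtx" (3x3 intrinsics, pixels), "rvec" (rotation vector, rad) and "tvec" (3), from world to camera coordinates, as OpenCV has them. Camera axes: x right, y down, z forward; pixel columns grow to the right and rows downward; lengths in mm; the calibration is good to about 2 mm. A picture is of the moment at which its call begins: read the wrist's pose just before it. camera_params takes no time and is no camera call; for the wrist camera it gives the pose at the moment of the call.
- order.finish_job(): hands the job in; it is judged then, once.
The state is a dict: "clock": time; "qpos": joint angles; "qd": joint speeds; "tau": joint torques, N m; "eef_pos": TCP position; "tool_rot": TCP orientation; "force": force on the tool from outside, world axes, zero at the start; "torque": the same for the moment, N m; "width": finger opening in mm; "gripper_force": force on a finger pad.
Only numpy, scipy, OpenCV 4.12 (cv2) and the standard library are available. Lean on these libraries where they do the work, as an engineer would, in place of code of your own. Each camera call takes 0.05 s, during which the arm holds its last target. There are 200 camera calls.

TASK

Lock the specimen trimming turntable so that it cannot turn under the knife: push its upright finger pins round until one of the two slots in its rim faces the locking bar, then push the bar by its red tab through the slot, fully home. Work only by pushing with the fingertips or the outside of the fingers: take nothing between the fingers and lift nothing. The soil specimen in its ring must stay standing in the middle of the table, and the things lying about must stay where they are; finish clear of everything.

Things in the scene. Friction and masses are not known exactly. Their poses are not given: they have to be found in the camera images.
- plate: The stand: milled aluminium plate 215 (x) x 230 (y) x 12 mm, fixed to the bench. Origin: centre of its underside; z up; y is the way the bar is pushed. 'Plate' numbers below are mm from here. Turntable axis: x 0, y +33. A dark steel guide block for the bar stands at x -25..25, y -90..-60, up to z 48 (foot flanges to x +-39, z 22).
- turntable (a joint): Turntable angle (rad, counter-clockwise from above; turns without limit; light friction, about 0.13 N m; stays where it is left). At 0, pi and every further half turn a slot faces the bar squarely. The bar strikes the rim and stops unless a slot faces it; its round nose finds its own way in from about 0.05 rad off. Either slot will do.
- lock_bar (a joint): Travel of the locking bar (m) along plate +y: 0 withdrawn (nose 6 mm short of the rim), 0.040 fully home, the red tab against the guide block. Steel bar 14 wide, 12 high (plate z 26 to 38), round nose; captive in its guide, about 2.5 N of friction, stays where it is left.
- bar_tab (a point): Centre of the back face (the face to push, looking to plate -y) of the bar's upright red thumb tab: 44 wide in x, 8 thick (from this face towards +y), plate z 22 to 64, this point at z 43. Axes as the plate's. At plate x 0, y -138 with the bar withdrawn, y -98 when home. Open bench behind it.
- bar_nose (a point): Tip of the bar's round nose, at half the bar's height (plate z 32); moves with the bar. Axes as the plate's.
- slot_a (a point): Middle of one slot of the turntable's rim, on top of the rim, 69 mm from the axis. The dark steel rim: radius 60 to 78, plate z 24 to 40, with two opposite straight slots 18 wide right through it. Axes are the turntable's: y runs along the slots, outwards is -y here.
- slot_b (a point): The same for the opposite slot; outwards is +y here.
- table_centre (a point): Centre of the top of the turntable's aluminium platter (radius 60, a red line at each slot), on the axis, plate z 45.5; turns with the table, axes are the turntable's.
- pin_0 (a point): Top centre of finger pin 0 of the turntable: an upright round steel pin 10 mm thick (15 at its lowest 5 mm), from the rim's top (z 40, plate frame) to z 80, 69 mm from the axis, 45 degrees from the turntable's x axis (which is 90 degrees counter-clockwise from slot_a).
- pin_1 (a point): Top centre of finger pin 1 of the turntable: an upright round steel pin 10 mm thick (15 at its lowest 5 mm), from the rim's top (z 40, plate frame) to z 80, 69 mm from the axis, 135 degrees from the turntable's x axis (which is 90 degrees counter-clockwise from slot_a).
- pin_2 (a point): Top centre of finger pin 2 of the turntable: an upright round steel pin 10 mm thick (15 at its lowest 5 mm), from the rim's top (z 40, plate frame) to z 80, 69 mm from the axis, 225 degrees from the turntable's x axis (which is 90 degrees counter-clockwise from slot_a).
- pin_3 (a point): Top centre of finger pin 3 of the turntable: an upright round steel pin 10 mm thick (15 at its lowest 5 mm), from the rim's top (z 40, plate frame) to z 80, 69 mm from the axis, 315 degrees from the turntable's x axis (which is 90 degrees counter-clockwise from slot_a).
- specimen: Steel cutting ring full of dark soil, 69 mm across and 20 mm high, standing loose in the middle of the platter and riding round with it. Origin: centre of its underside.
- stone: Bystander: loose porous stone, a grey-brown disc 61 mm across, 10 mm thick, lying on a corner of the plate beside the guide. Origin: centre of its underside.
- big_nut: Bystander: loose M20 hexagon nut, 35 x 30 x 14 mm, lying on the plate at the other side of the guide. Origin: centre of its underside.
- tin: Bystander: loose white moisture tin with lid, 56 mm across, 36 mm high, standing on the bench beside the plate, past the turntable. Origin: centre of its underside. To its left is the fixed green gear drive, a block over 0.25 m high with a tall column (world x over 0.45, y over 0.37 m): keep the arm clear of it.
Things that resemble listed ones, but are neither listed nor needed, are in the scene too. What is shaped like the specimen but purple or yellow is not meant.

How it is judged:
By the outcome, as a careful person would: the job done as asked, in the order asked, and still so for the second after the job is handed in, with the robot touching nothing.
It also fails if it takes over 48 s, if anything falls off the work surface, if the arm or the gripper's body presses on something with over 40 N, if the wrist force passes 120 N, or if a joint passes its speed limit or range.

## Working session

There is one attempt and no reset: what is moved stays moved. The work goes in short steps, Python scripts to look and compute and a shell command to move; the robot and the scene stay as the last step left them, time stands still between calls to the robot, and variables do not carry over. Pictures are saved under pics/ and viewed, at most 10 in all, crops included, and the job is handed in when it is done.

```bash
mkdir -p pics; ls; python3 - <<'E'
from cell import sensors,get_image,camera_params
import cv2
s=sensors.read_state();print({k:s[k] for k in('clock','eef_pos','tool_rot','force','width')})
a=get_image('scene');b=get_image('side')
cv2.imwrite('pics/scene.png',a);cv2.imwrite('pics/side.png',b)
for n in('scene','side'):print(n,camera_params(n))
E
```

```text
pics
{'clock': 0.0, 'eef_pos': array([157.98048183, 629.86619806, 230.36183326]), 'tool_rot': array([-3.13966740e+00,  1.19484151e-05,  2.89582916e+00]), 'force': array([-0.48807601,  0.20934853, -0.35634957]), 'width': 85.34556700943149}
scene {'mtx': array([[452.91635219,   0.        , 324.99110216],
       [  0.        , 452.91635219, 246.12791595],
       [  0.        ,   0.        ,   1.        ]]), 'rvec': array([ 2.32052191, -0.47999607,  0.19704493]), 'tvec': array([-459.02600051,  247.2511503 ,  707.53749606])}
side {'mtx': array([[487.12349728,   0.        , 329.28044754],
       [  0.        , 487.12349728, 235.234935  ],
       [  0.        ,   0.        ,   1.        ]]), 'rvec': array([ 1.96483235,  0.02108893, -0.00706775]), 'tvec': array([-548.13352419,   97.82644483,  831.98148204])}
```

View pics/scene.png

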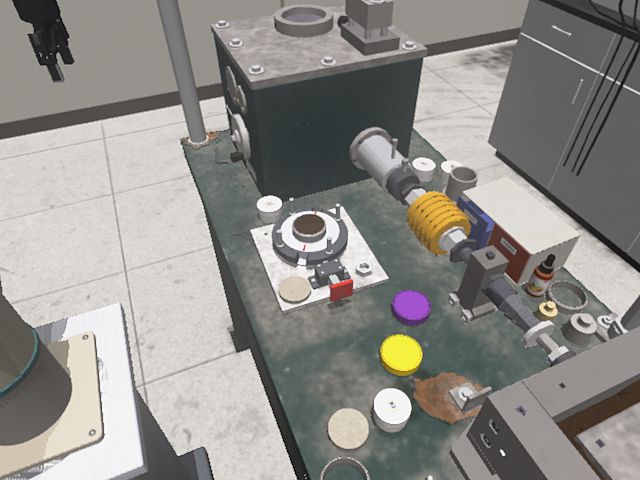

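View pics/side.png

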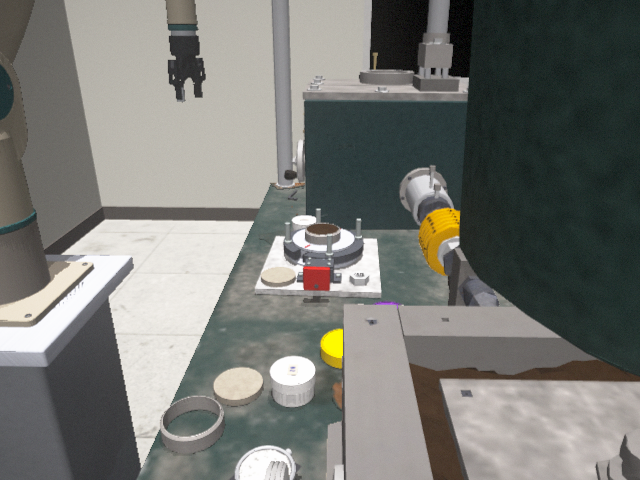

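The scene view shows the plate with corners near (250,233), (387,278), (278,308), the red tab at (341,290), the specimen at (308,226) and the tin at (269,208). The side view shows the tab at (317,277) and the pins around (323,245). I'll enlarge both next.

```bash
cat > h.py <<'E'
import numpy as np,cv2
from cell import sensors,get_image,camera_params
def cam(n,p=None):
    p=p or camera_params(n);R=cv2.Rodrigues(np.array(p['rvec']))[0];return np.array(p['mtx']),R,np.array(p['tvec']).ravel()
def ray(c,uv):
    K,R,t=c;d=R.T@np.linalg.inv(K)@np.array([uv[0],uv[1],1.]);return -R.T@t,d
def onz(c,uv,z):
    o,d=ray(c,uv);return o+d*(z-o[2])/d[2]
def proj(c,P):
    K,R,t=c;q=(R@np.asarray(P,float).T).T+t;q=q@K.T;return q[:,:2]/q[:,2:]
def tri(c1,u1,c2,u2):
    o1,d1=ray(c1,u1);o2,d2=ray(c2,u2);d1/=np.linalg.norm(d1);d2/=np.linalg.norm(d2)
    s=np.linalg.lstsq(np.c_[d1,-d2],o2-o1,rcond=None)[0];a=o1+s[0]*d1;b=o2+s[1]*d2
    return (a+b)/2,np.linalg.norm(a-b)
E
python3 - <<'E'
from h import *
a=cv2.imread('pics/scene.png')[190:320,235:405];b=cv2.imread('pics/side.png')[195:310,245:395]
a=cv2.resize(a,None,fx=4.5,fy=4.5,interpolation=cv2.INTER_CUBIC)
cv2.imwrite('pics/sc2.png',a);cv2.imwrite('pics/si2.png',cv2.resize(b,None,fx=5,fy=5,interpolation=cv2.INTER_CUBIC))
c=cam('scene')
for uv,z in [((250,233),12),((387,278),12),((278,308),12)]:print(onz(c,uv,z))
E
```

```text
[423.85941534 225.76140147  12.        ]
[ 6.30168353e+02 -6.25728755e-01  1.20000000e+01]
[413.34667622  14.88252583  12.        ]
```

View pics/sc2.png

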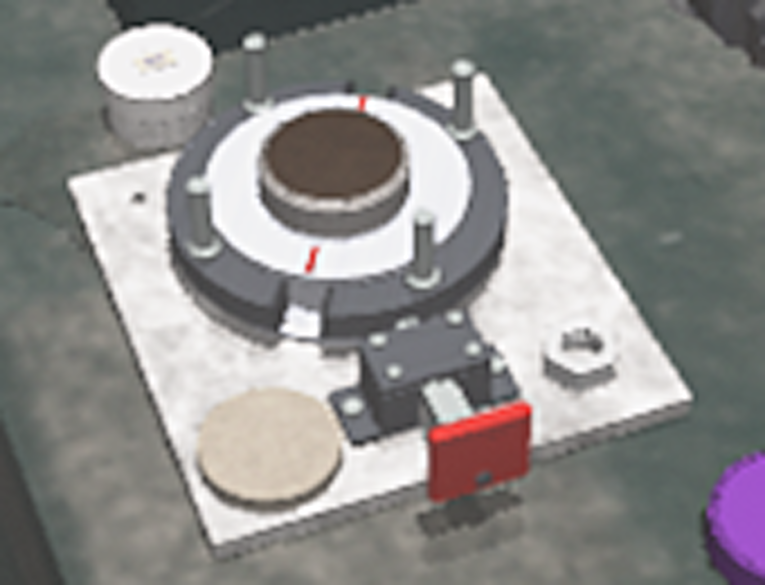

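View pics/si2.png

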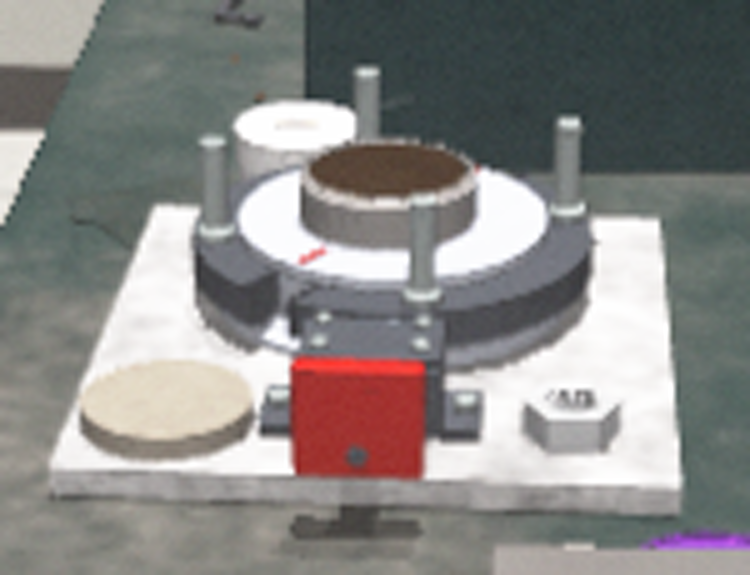

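The crops show the slot facing left of the bar (scene crop 303,300; red line 312,260), so the table must turn some 30° counter-clockwise. The four pin tops are at scene crop (255,40), (463,67), (199,185), (425,217) and side crop (367,70), (568,121), (212,140), (423,199).

```bash
python3 - <<'E'
from h import *
c=cam('scene');d=cam('side')
S=lambda p:(235+(p[0]+.5)/4.5-.5,190+(p[1]+.5)/4.5-.5); T=lambda p:(245+(p[0]+.5)/5-.5,195+(p[1]+.5)/5-.5)
print('corners',[onz(c,S(p),12).round(0) for p in[(68,183),(487,72),(692,400),(214,548)]])
print('cornersS',[onz(d,T(p),12).round(0) for p in[(155,205),(660,218),(680,485),(52,470)]])
P=[]
for p,q in zip([(255,40),(463,67),(199,185),(425,217)],[(367,70),(568,121),(212,140),(423,199)]):
    x,e=tri(c,S(p),d,T(q));P.append(x);print('pin',x.round(1),round(e,1),onz(c,S(p),80).round(1),onz(d,T(q),80).round(1))
P=np.array(P);m=P.mean(0);print('axis',m,'r',np.linalg.norm((P-m)[:,:2],axis=1),'ang',np.degrees(np.arctan2(*(P-m)[:,1::-1].T)))
# tab top corners
for p,q in[((430,438),(293,364)),((530,408),(424,364)),((430,498),(294,474)),((528,470),(423,474))]:
    x,e=tri(c,S(p),d,T(q));print('tab',x.round(1),round(e,1))
for n,p,z in[('red',(312,260),45.5),('red2',(362,103),45.5),('stone',(268,445),22),('nut',(582,352),26),('tin',(155,62),36),('spec',(332,155),65)]:print(n,onz(c,S(p),z).round(1))
E
```

```text
corners [array([426., 234.,  12.]), array([643., 229.,  12.]), array([632.,  -3.,  12.]), array([418.,   5.,  12.])]
cornersS [array([429., 237.,  12.]), array([644., 229.,  12.]), array([634.,  -1.,  12.]), array([422.,   3.,  12.])]
pin [520.1 221.5  79. ] 1.5 [518.9 219.6  80. ] [520.8 220.   80. ]
pin [600.4 166.6  78.3] 1.5 [598.8 164.1  80. ] [600.9 163.4  80. ]
pin [464.3 139.7  79. ] 1.9 [463.2 137.9  80. ] [465.2 138.7  80. ]
pin [545.3  83.6  78.9] 2.2 [543.7  81.7  80. ] [546.2  82.7  80. ]
axis [532.54616077 152.85161672  78.79437611] r [69.76097502 69.28247636 69.45856384 70.41508223] ang [ 100.290713     11.45251554 -169.08986139  -79.55772044]
tab [505.  -13.3  60.6] 2.3
tab [547.2 -16.1  62.4] 3.0
tab [505.3 -12.1  20.1] 0.6
tab [547.6 -16.3  22.7] 1.7
red [502.3 109.1  45.5]
red2 [561.9 196.3  45.5]
stone [454.   38.1  22. ]
nut [594.8  29.7  26. ]
tin [484.9 274.6  36. ]
spec [528.  148.3  65. ]
```

```bash
cat >> h.py <<'E'
from scipy.spatial.transform import Rotation as Rn
def to(*targets):
    s=sensors.read_state();R=Rn.from_euler('xyz',s['tool_rot']).as_matrix()
    print('at',s['eef_pos'].round(1),'yaw',np.degrees(s['tool_rot'][2]).round(1),'F',s['force'].round(1),'t',round(s['clock'],2),'w',round(s['width'],1))
    for t in targets:print(t,'->cm',(R.T@(np.array(t,float)-s['eef_pos'])/10).round(2))
E
python3 - <<'E'
from h import *
c=cam('scene');d=cam('side')
print('pole',onz(c,(198,142),0),onz(d,(290,184),0))
to((300,360,230),(420,150,200),(560,110,180))
E
```

```text
pole [400.24299509 640.97261349   0.        ] [420.41350632 660.88022109   0.        ]
at [158.  629.9 230.5] yaw 165.9 F [ 0.2 -0.3  0.2] t 0.1 w 85.6
(300, 360, 230) ->cm [-20.34 -22.73   0.09]
(420, 150, 200) ->cm [-37.09 -40.17   3.12]
(560, 110, 180) ->cm [-51.64 -40.64   5.12]
```

```bash
python3 -m inch '[[[-2.5,-2.8,0,-1.5],[-5.1,-5.7,0,-3],[-7.6,-8.5,0,-4.5],[-10.2,-11.4,0,-6],[-12.7,-14.2,0,-7.5],[-15.3,-17,0,-9],[-17.8,-19.9,0,-10.5],[-20.3,-22.7,0,-12.2]]]' 0; python3 -c "
from h import *
to((410,170,200),(600,120,200),(600,125,130))"
```

```text
clock: 0.77
eef_pos: [300.1, 358.8, 231.1]
tool_rot: [-3.141, -0.0, 3.11]
force: [1.8, -1.0, -0.9]
width: -0.0
gripper_force: 0.0
at [300.1 358.8 231.1] yaw 178.2 F [ 1.8 -1.  -0.9] t 0.77 w -0.0
(410, 170, 200) ->cm [-11.58 -18.53   3.12]
(600, 120, 200) ->cm [-30.72 -22.93   3.12]
(600, 125, 130) ->cm [-30.71 -22.42  10.12]
```

```bash
python3 -m inch '[[[-2,-3.1,0.5,0],[-4,-6.2,1,0],[-6,-9.3,1.5,0],[-8,-12.4,2,0],[-10,-15.5,2.5,0],[-11.6,-18.5,3,0],[-14.5,-19.2,3,0],[-17.5,-20,3,0]]]' && python3 -m inch '[[[-3,-0.6,0,0],[-6.5,-1.2,0.5,0],[-10,-2,1.5,0],[-13.2,-2.6,3,0],[-13.2,-2.6,5,0],[-13.2,-2.6,5,0]]]'; python3 - <<'E'
from h import *
cv2.imwrite('pics/w1.png',get_image('wrist'));cv2.imwrite('pics/s1.png',get_image('scene'))
to((600,130,56))
E
```

```text
clock: 1.43
eef_pos: [468.0, 152.9, 200.9]
tool_rot: [-3.141, -0.002, 3.106]
force: [1.4, 1.3, 0.1]
width: -0.2
gripper_force: 0.0
clock: 1.93
eef_pos: [597.9, 123.1, 147.1]
tool_rot: [-3.139, -0.006, 3.106]
force: [-2.0, 0.2, -1.5]
width: 0.3
gripper_force: 0.0
at [597.7 125.  150.3] yaw 178.1 F [-0.6  0.7  0.4] t 2.03 w 0.0
(600, 130, 56) ->cm [-0.25  0.52  9.43]
```

View pics/w1.png

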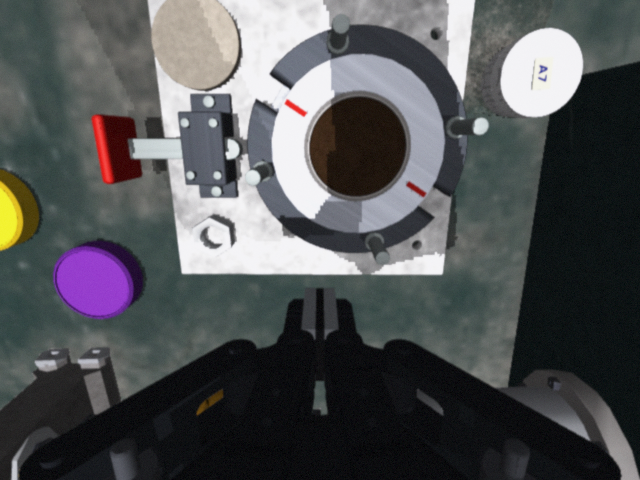

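The wrist view shows the red lines at (296,107) and (416,188), the pin tops at about (341,20), (483,126), (380,255), (254,178), the bar along row ~148, and the tab's back face near column 97.

```bash
python3 - <<'E'
from h import *
w=cam('wrist');print('cam',(-w[1].T@w[2]).round(0))
P=np.array([onz(w,p,80) for p in[(341,20),(483,126),(380,255),(254,178)]]);m=P.mean(0)
print(P.round(1),m.round(1),np.linalg.norm((P-m)[:,:2],axis=1).round(1),np.degrees(np.arctan2(*(P-m)[:,1::-1].T)).round(1))
a=onz(w,(296,107),45.5);b=onz(w,(416,188),45.5);print('red',a,b,(a+b)/2,np.degrees(np.arctan2(*(a-b)[1::-1])))
print('tab',onz(w,(94,115),64),onz(w,(105,183),64),'plate edge',onz(w,(183,274),12),onz(w,(443,274),12))
print('tcp px',proj(w,[sensors.read_state()['eef_pos']]))
E
```

```text
cam [520. 129. 293.]
[[462.3 142.1  80. ]
 [519.8 225.1  80. ]
 [598.9 165.9  80. ]
 [545.7  87.1  80. ]] [531.7 155.   80. ] [70.6 71.1 68.1 69.4] [-169.4   99.6    9.2  -78.4]
red [503.20902266 113.06784536  45.5       ] [560.86474139 196.95970761  45.5       ] [532.03688203 155.01377649  45.5       ] -124.49927601113686
tab [504.90499266 -13.31693968  64.        ] [547.55014345 -15.83224847  64.        ] plate edge [636.17420844   2.91798623  12.        ] [643.8187445  234.07479405  12.        ]
tcp px [[317.43353444 306.83622413]]
```

```bash
python3 -m inch '[[[-0.4,0.3,3,0],[-0.4,0.3,6,0],[-0.4,0.3,8,0],[-0.4,0.3,9.4,0],[-0.4,0.3,9.4,0]]]' && python3 -m inch '[[[0,0.6,0,0],[0,1.2,0,0],[0,1.8,0,0],[0.1,2.4,0,0],[0.2,2.9,0,0],[0.3,3.3,0,0],[0.4,3.6,0,0],[0.4,3.6,0,0]]]'; python3 - <<'E'
from h import *
a=get_image('wrist');cv2.imwrite('pics/w2.png',a);w=cam('wrist')
hsv=cv2.cvtColor(a,cv2.COLOR_BGR2HSV);m=cv2.inRange(hsv,(0,120,80),(8,255,255))|cv2.inRange(hsv,(172,120,80),(180,255,255))
n,_,st,ce=cv2.connectedComponentsWithStats(m)
for i in range(1,n):
    if st[i,4]>15:print(st[i],ce[i].round(1),onz(w,ce[i],45.5).round(1))
to()
E
```

```text
clock: 2.45
eef_pos: [600.7, 128.4, 55.8]
tool_rot: [-3.141, -0.005, 3.11]
force: [-0.2, 0.2, 0.2]
width: -0.1
gripper_force: 0.0
clock: 3.12
eef_pos: [600.2, 165.2, 57.4]
tool_rot: [3.141, 0.0, 3.11]
force: [0.2, 0.1, 0.0]
width: -0.2
gripper_force: 0.3
[151 116  36  17 304] [168.1 124. ] [517.3 104.   45.5]
[375 179  35  16 269] [392.1 186.8] [547.3 200.5  45.5]
at [600.3 165.   57.3] yaw 178.2 F [-0.3 -0.2 -0.5] t 3.17 w 0.2
```

```bash
python3 -m inch '[[[0.5,0.2,0,0],[0.8,0.6,0,0],[1.1,0.9,0,0],[1.3,1.2,0,0],[1.4,1.4,0,0],[1.4,1.45,0,0],[1.4,1.45,0,0]]]'; cat > red.py <<'E'
from h import *
a=get_image('wrist');cv2.imwrite('pics/w3.png',a);w=cam('wrist')
hsv=cv2.cvtColor(a,cv2.COLOR_BGR2HSV);m=cv2.inRange(hsv,(0,120,80),(8,255,255))|cv2.inRange(hsv,(172,120,80),(180,255,255))
n,_,st,ce=cv2.connectedComponentsWithStats(m);Q=[]
for i in range(1,n):
    if st[i,4]>15:
        q=onz(w,ce[i],45.5 if st[i,4]<800 else 64);print(st[i],ce[i].round(1),q.round(1))
        if st[i,4]<800:Q.append(q)
if len(Q)==2:d=Q[0]-Q[1];print('ang',np.degrees(np.arctan2(d[1],d[0])))
to()
E
python3 red.py
```

```text
clock: 3.75
eef_pos: [585.9, 179.0, 57.1]
tool_rot: [-3.141, -0.002, 3.109]
force: [-1.6, -2.2, -0.2]
width: -0.1
gripper_force: 1.0
[126 183  30   9 217] [140.  186.8] [529.3 100.9  45.5]
[350 190  34   8 261] [367.  193.4] [535.7 203.1  45.5]
ang -93.55829258913029
at [586.1 179.   57. ] yaw 178.1 F [-1.9 -2.1  0.5] t 3.8 w -0.1
```

```bash
python3 -m inch '[[[0,0.1,0,0],[0.1,0.17,0,0],[0.1,0.17,0,0],[0.1,0.17,0,0]]]'; python3 red.py; python3 -m inch '[[[0,-1,0,0],[-0.3,-2,0,0],[-0.3,-2.5,-3,0],[-0.3,-4,-6,0],[-0.3,-6,-9,0],[-0.3,-9,-9,0],[-0.3,-9,-9,0]]]'; python3 red.py
```

```text
clock: 4.13
eef_pos: [585.5, 180.0, 57.0]
tool_rot: [-3.141, -0.001, 3.108]
force: [-2.0, -3.3, -0.3]
width: 0.1
gripper_force: 2.2
[124 186  29   9 220] [138.3 190.1] [530.1 100.8  45.5]
[347 189  35   8 264] [364.7 192.3] [534.5 203.1  45.5]
ang -92.5108410124042
at [585.4 180.   57. ] yaw 178.1 F [-3.1 -3.7  0.4] t 4.18 w -0.1
clock: 4.77
eef_pos: [588.8, 82.6, 150.1]
tool_rot: [-3.138, 0.007, 3.1]
force: [0.3, -1.2, -0.2]
width: 0.6
gripper_force: 0.0
[159 126  20  68 772] [168.1 159.5] [525.1 -17.5  45.5]
[333 156  21   5 104] [342.9 158. ] [529.  105.2  45.5]
[476 156  22   5 109] [486.6 158. ] [533.1 205.7  45.5]
at [588.   85.7 149. ] yaw 177.7 F [-0.4  1.  -0.1] t 4.82 w -0.1
```

View pics/w3.png

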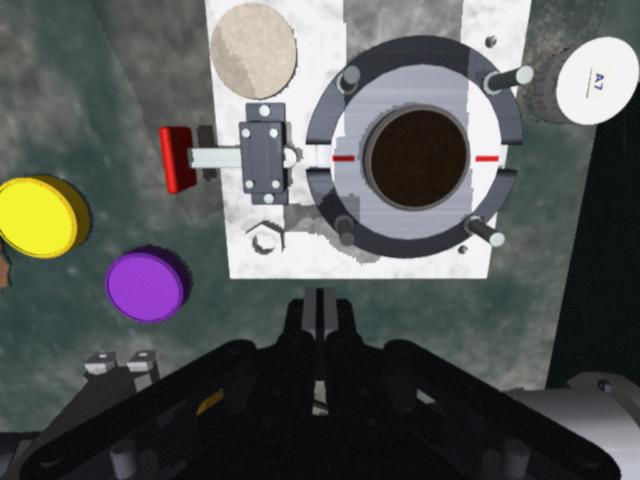

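The slot now squarely faces the bar: red lines and bar are all on row 158. Next I go behind the tab.

```bash
python3 -c "
from h import *
w=cam('wrist')
print('purple',onz(w,(147,287),20),'yellow',onz(w,(40,218),20))
to((525,-50,149),(525,-50,40))"
```

```text
purple [634.00108409 -66.20161094  20.        ] yellow [ 568.92112005 -141.6196342    20.        ]
at [588.   85.7 149. ] yaw 177.7 F [-0.4  1.  -0.1] t 4.82 w -0.1
(525, -50, 149) ->cm [ 5.76e+00 -1.38e+01 -1.00e-02]
(525, -50, 40) ->cm [  5.8  -13.79  10.89]
```

```bash
python3 -m inch '[[[1.2,-2.8,0,0],[2.4,-5.6,0,0],[3.6,-8.4,0,0],[4.8,-11.2,0,0],[5.8,-13.8,0,0],[5.8,-13.8,2,0],[5.8,-13.8,4,0],[5.8,-13.8,4,0]]]'; python3 -m inch '[[[0,0,2,0],[0,0,4,0],[0,0,6,0],[0,0,6.8,0],[0,0,6.8,0]]]'; python3 -c "
from h import *
cv2.imwrite('pics/s4.png',get_image('side'));to()"
```

```text
clock: 5.48
eef_pos: [522.0, -45.5, 104.7]
tool_rot: [3.141, -0.004, 3.108]
force: [-0.7, 0.3, 0.2]
width: -0.2
gripper_force: 0.0
clock: 5.9
eef_pos: [523.0, -44.7, 38.1]
tool_rot: [3.141, -0.003, 3.11]
force: [0.8, -0.7, 0.3]
width: -0.1
gripper_force: 0.0
at [523.6 -44.9  39.1] yaw 178.2 F [-0.1 -1.1 -0.1] t 5.95 w -0.1
```

```bash
python3 -c "
from h import *
cv2.imwrite('pics/s4c.png',cv2.resize(cv2.imread('pics/s4.png')[150:330,220:440],None,fx=3.3,fy=3.3))"
```

```text
(no output)
```

View pics/s4c.png

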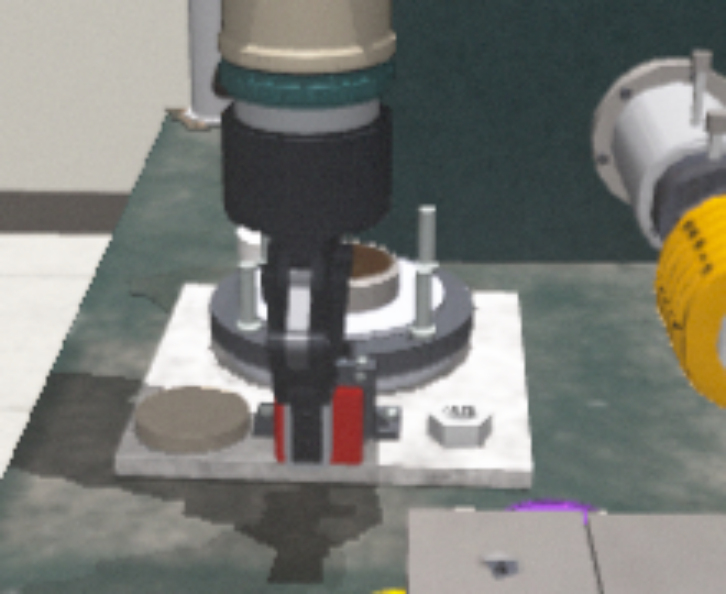

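The finger stands behind the red tab, slightly left of its middle. I'll shift it 3 mm and push, watching the force.

```bash
python3 -m inch '[[[-0.2,0.6,0,0],[-0.2,1.2,0,0],[-0.2,1.8,0,0],[-0.2,2.2,0,0],[-0.2,2.6,0,0],[-0.2,3,0,0],[-0.2,3.3,0,0],[-0.2,3.3,0,0]]]'; python3 -c "
from h import *
s=sensors.read_state();print(s['tau'].round(1))"
```

```text
clock: 6.62
eef_pos: [526.7, -11.5, 39.4]
tool_rot: [3.141, 0.0, 3.11]
force: [1.0, -0.4, -0.2]
width: -0.0
gripper_force: 0.0
[ -0.6 -51.5   0.6  -8.2  -0.1   0.1  -0. ]
```

```bash
python3 -m inch '[[[0,0.3,0,0],[0,0.6,0,0],[0,0.9,0,0],[0,1.2,0,0],[0,1.5,0,0],[0,1.7,0,0],[0,1.7,0,0]]]'; python3 red.py
```

```text
clock: 7.2
eef_pos: [527.0, 5.3, 39.2]
tool_rot: [3.141, -0.001, 3.11]
force: [-0.0, -0.1, 0.1]
width: 0.1
gripper_force: 0.2
[357 284  18  61 869] [365.4 312.4] [516.3  24.4  64. ]
[516 311  35   7 243] [532.9 314. ] [530.2 101.9  45.5]
at [526.9   5.4  39.1] yaw 178.2 F [0.5 0.2 0.7] t 7.25 w 0.1
```

```bash
python3 -m inch '[[[0,0.1,0,0],[0,0.2,0,0],[0,0.3,0,0],[0,0.3,0,0]]]'; python3 -m inch '[[[0,0.1,0,0],[0,0.2,0,0],[0,0.3,0,0],[0,0.3,0,0]]]';
```

```text
clock: 7.58
eef_pos: [526.9, 6.9, 39.2]
tool_rot: [-3.141, -0.001, 3.108]
force: [-0.1, -3.9, 1.0]
width: -0.1
gripper_force: 1.8
clock: 7.92
eef_pos: [526.9, 7.0, 39.2]
tool_rot: [-3.138, -0.001, 3.106]
force: [0.2, -9.7, 1.5]
width: 0.1
gripper_force: 4.8
```

A hard stop at 10 N. I'll back off and verify.

```bash
python3 -m inch '[[[0,-1,0,0],[0,-2.5,0,0],[0,-4,0,0],[0,-5,-1,0],[0,-5,-4,0],[0,-5,-8,0],[0,-5,-11,0],[0,-5,-11,0]]]'; python3 -m inch '[[[-2,0,0,0],[-4,2,0,0],[-6,5,0,0],[-6,8,0,0],[-6,11,0,0],[-6,11,0,0]]]'; python3 red.py; python3 - <<'E'
from h import *
a=cv2.imread('pics/w3.png');cv2.imwrite('pics/z5.png',cv2.resize(a[20:300,120:520],None,fx=2,fy=2))
E
```

```text
clock: 8.58
eef_pos: [529.8, -39.2, 155.6]
tool_rot: [3.14, 0.011, 3.109]
force: [1.3, 1.0, -0.5]
width: 0.1
gripper_force: 0.0
clock: 9.08
eef_pos: [589.1, 78.4, 149.5]
tool_rot: [3.134, -0.0, 3.119]
force: [-0.2, 0.6, -0.7]
width: -0.3
gripper_force: 0.0
[228 126  15  66 717] [234.9 158.2] [527.4  17.7  45.5]
[338 157  22   5 106] [348.5 159. ] [530.1  97.6  45.5]
[481 160  22   5 102] [491.8 161.9] [534.7 198.8  45.5]
at [588.9  74.3 149.5] yaw 178.6 F [ 0.5 -0.8 -0.5] t 9.13 w -0.0
```

View pics/z5.png

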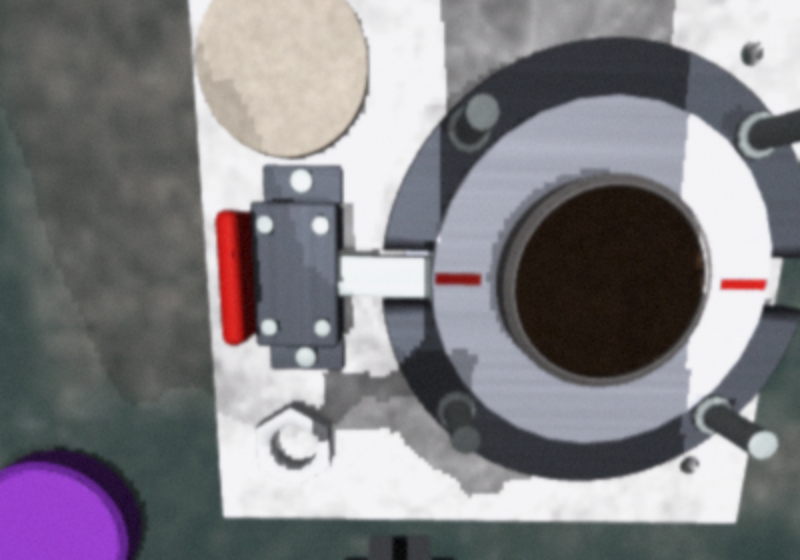

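The view shows the tab against the guide block (crop 250,275), the bar through the slot up to the platter, the specimen central, and the stone and nut undisturbed. I'll raise the arm and hand in.

```bash
python3 -m inch '[[[0,0,-2,0],[0,0,-4,0],[0,0,-5,0],[0,0,-5,0],[0,0,-5,0],[0,0,-5,0]]]'; python3 -c "
from cell import order;print(order.finish_job())"
```

```text
clock: 9.63
eef_pos: [588.6, 67.9, 198.5]
tool_rot: [-3.141, -0.002, 3.108]
force: [-0.2, -1.1, -0.4]
width: 0.2
gripper_force: 0.0
the job is handed in; nothing more can be done
None
```

The turntable is locked: a slot faces the bar and the bar is fully home with its tab against the guide block; the specimen is still in the middle, nothing lying about was touched, and I handed the job in at about 9.6 s with the arm clear.

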